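Prise up the nailed lid of a finds crate with a pry bar

ROBOT

A 6-joint arm with a two-finger parallel gripper is mounted at the origin on the work surface. World frame = base frame: x ahead of the robot, y to its left, z up, the work surface at z = 0. Lengths are in m, angles in rad, forces in N, time in s.
With the tool pointing down it reaches from about 0.375 to 0.9 m from the base axis. Payload 3.1 kg.
Tool frame: the origin (TCP) lies on the centre line of the jaws, within the pads' length; the fingertips stand 25 mm ahead of it and the grasp point (between the pads) lies 6 mm ahead of it (robot.nose_length is the y of the fingertips in the tool frame, in m); y points along the fingers, z is the direction in which the jaws open and shut, and the axes are right-handed (so a half turn about y gives the same grasp; the last joint's range is limited). The gripper opens to 87 mm and grips with 3 to 60 N. Pads are 19 mm wide; open, the fingers measure 117 mm over their backs; the gripper's body (75 mm by 190 mm) begins 51 mm behind the grasp point.
Start: joints at [1.121, 0.527, 1.433, -0, 1.181, -0.178], TCP at [0.167, 0.602, 0.248] pointing down, gripper open.
Joint ranges: [-3.08, 3.08], [-0.75, 2.2], [0.22, 2.44], [-1.43, 4.57], [0, 2.65], [-2.85, 2.85]. Speed limits (rad/s): [2.79, 2.79, 3.14, 3.14, 3.14, 3.14].

INTERFACE

Orientations are given as a unit quaternion [x, y, z, w].
In Python, from rig import robot, eyes, ticket gives the robot as it stands.
- The arm moves only by the tool play_rows, never from a script. Its argument "series" is a list of rows, each a list of 7 numbers: the opening, from 0 (shut) to 1 (fully open), then the shift along the tool's x, y, z scaled (see below), then the turn, a rotation vector about the tool's x, y, z scaled (see below). In form: [[claw, dx, dy, dz, ax, ay, az], ...]. A call has 1 to 12 rows; each row shifts and turns the commanded pose from where the row before left it, along the tool's axes as they then stand; what a row does not reach is not made up. The controller multiplies each number of a shift by 100 mm and each number of a turn by 180 degrees. A row lasts 1/12 s, in which the tool goes at most 41.7 mm and 7.16 degrees, less where a joint would pass 70% of its speed; a pose out of reach is approached as far as the arm can. A call with a number of a shift or a turn outside -1 to 1 is refused whole. A call with a gripper value outside its range is refused whole. The fingers move at their own pace and stop on an object; "grip_force" is the grip in N (left out, the last holds). Time passes only in rows, so rows that do not move let the fingers close. It gives the time, the measured TCP pose, the force and the opening at its end, in the units of the state.
- robot.get_obs(): the state, without advancing time (a new reading comes with each control period).
- eyes.camera(name): name is "scene" or "top" or "wrist"; returns the picture (400x640x3 uint8, red, green, blue); there is no depth.
- eyes.camera_params(name): a dict with "K" (3x3 intrinsics, pixels), "rvec" (rotation vector, rad) and "tvec" (3), from world to camera coordinates, as OpenCV has them. Camera axes: x right, y down, z forward; pixel columns grow to the right and rows downward; lengths in m; the calibration is good to about 2 mm. A picture is of the moment at which its call begins: read the wrist's pose just before it. camera_params takes no time and is no camera call; for the wrist camera it gives the pose at the moment of the call.
- ticket.hand_in(): hands the job in, once; it reports no verdict.
The state is a dict: "time": time; "q": joint angles; "joint_velocities": joint speeds; "joint_torque": joint torques, N m; "position": TCP position; "tool_rot": TCP orientation; "ft_force": force on the tool from outside, world axes, zero at the start; "moment": the same for the moment, N m; "grip_width": finger opening in m.
Only numpy, scipy, OpenCV 4.12 (cv2) and the standard library are available. Lean on these libraries where they do the work, as an engineer would, in place of code of your own. Each camera call takes 0.05 s, during which the arm holds its last target.

TASK

A flat pry bar has been knocked in under the nailed front edge of the wooden finds crate's lid. Press its free end down so that its tip prises the lid up until the lid's front edge stands at least 20 mm off the crate wall; do it with the bar, without pushing on the crate or lid with the gripper. Then draw the bar out and lay it flat on the bench (do not drop it), clear of the crate, leaving the lid ajar and the hammer, brush and foam block where they are.

Things in the scene. Friction and masses are not known exactly. Their poses are not given: they have to be found in the camera images.
- crate: Heavy wooden crate, immovable: 220 mm deep (its x), 300 mm wide (its y), walls 15 mm thick, their top edge 110 mm above the bench; a hand batten sticks 18 mm out of each end. Origin: centre of its underside; z up; -x points out of the front wall, under whose lid edge the bar sits. Lid hinge: along the top of the back wall (crate x = +110, z = 110 mm).
- lid (a joint): Lid opening, rad. 0 is the start, front edge already 5 mm off the wall; it grows as that edge rises, 2.2 mm per 0.01 rad: 20 mm off the wall is 0.068. The nails grip: the lid stays where it is left and takes about 35 N upward at the bar's tip to move (about 10 N downward on the bar 115 mm from its bend).
- lid_edge (a point): Middle of the lower front edge of the lid; moves with it. The lid is of 12 mm boards with battens on top (24 mm in all), nailed at the front 125 mm left and right of the middle.
- crate_rim (a point): Middle of the outer top edge of the front wall, 110 mm above the bench; the bar pivots on this edge.
- pry_bar: Loose flat dark-steel pry bar, 4 mm thick, 40 mm wide, 0.25 kg: a 42 mm straight tip, a bend (the heel), a 150 mm straight shank bent 20 degrees up from the tip's line, and at its far end a 30 mm split claw turned up, square to the shank. Origin: underside of the bend; +x along the tip, y across the bar, z up. Flat on the bench it rests on its shank, tip and claw pointing up.
- bar_tip (a point): Tip end of the bar, mid-width and mid-thickness, 42 mm from the bend.
- bar_heel (a point): Bend of the bar, mid-width and mid-thickness. At the start it is 2 mm outside the front wall at wall-top height, the tip level under the lid and the shank rising 20 degrees away from the wall.
- bar_end (a point): Far end of the shank at the foot of the claw, mid-width and mid-thickness, 150 mm from the bend (the shank is straight from bar_heel to here). Pressing the shank 40 mm down, 115 mm from the bend, lifts the lid's edge to about 20 mm; 60 mm down, to about 27 mm; past about 70 mm it may slip out. When let go, the bar stays lodged under the lid.
- hammer: Bystander: claw hammer, 280 mm long, lying on the bench.
- brush: Bystander: flat brush, 200 mm long, lying on the bench.
- foam_block: Bystander: white foam block 130 x 200 x 45 mm with plaster fragments on top, standing on the bench; origin at the centre of its underside.
Things that resemble listed ones, but are neither listed nor needed, are in the scene too. There is more than one size of the pry_bar; the one meant has the size given above.

How it is judged:
By the outcome, as a careful person would: the job done as asked, in the order asked, and still so for the second after the job is handed in, with the robot touching nothing.
It also fails if it takes over 51 s, if anything falls off the work surface, if the arm or the gripper's body presses on something with over 40 N, if the wrist force passes 120 N, or if a joint passes its speed limit or range.

## Working session

There is one attempt and no reset: what is moved stays moved. The work goes in short steps, Python scripts to look and compute and a tool call to move; the robot and the scene stay as the last step left them, time stands still between calls to the robot, and variables do not carry over. Pictures are saved under pics/ and viewed, and the job is handed in when it is done.

Besides the shell and the picture viewer there is one more tool, called after "Request:" as name(argument=value, ...), one argument or row to a line, values as JSON. play_rows: Moves the arm, as the interface text tells. Its arguments: {"type":"object","properties":{"series":{"type":"array","items":{"type":"array","items":{"type":"number"}}},"grip_force":{"type":"number"}},"required":["series"]}

```bash
ls; mkdir -p pics; cat > h.py <<'E'
import numpy as np, cv2
from rig import robot, eyes, ticket
def snap(n,f):
    im=eyes.camera(n); cv2.imwrite('pics/'+f,im[:,:,::-1]); return im
E
python3 - <<'E'
from h import *
o=robot.get_obs(); print(o)
for n in("scene","top","wrist"):
    snap(n,n+'0.png'); p=eyes.camera_params(n); print(n,p)
E
```

```text
pics
{'time': 0.0, 'q': array([ 1.12152437e+00,  5.28465793e-01,  1.43392075e+00, -1.34654954e-06,
        1.18142004e+00, -1.78470399e-01]), 'joint_velocities': array([ 0.00046376,  0.00099006, -0.0008366 , -0.00042794,  0.00071683,
       -0.00112915]), 'joint_torque': array([-4.35072971e-04, -4.40044677e+01, -1.76595676e+01,  6.33560889e-02,
        5.82658290e-02, -1.31522334e-04]), 'position': array([0.16683657, 0.60159802, 0.24656596]), 'tool_rot': array([ 0.70137908, -0.09569154,  0.09520904, -0.69988981]), 'ft_force': array([ 0.9325793 , -0.66993233,  1.03518236]), 'moment': array([ 0.03626077, -0.0139559 , -0.05400131]), 'grip_width': 0.08682356304095057}
scene {'K': array([[386.33153728,   0.        , 323.56088134],
       [  0.        , 386.33153728, 198.80881334],
       [  0.        ,   0.        ,   1.        ]]), 'rvec': array([ 1.92021966,  1.51747471, -0.63215289]), 'tvec': array([-0.14933254, -0.21115697,  1.58573221])}
top {'K': array([[467.70030634,   0.        , 317.73063871],
       [  0.        , 467.70030634, 192.4812217 ],
       [  0.        ,   0.        ,   1.        ]]), 'rvec': array([ 2.13240447, -2.13497618,  0.19128811]), 'tvec': array([0.03177614, 0.4713021 , 1.39764111])}
wrist {'K': array([[313.33157745,   0.        , 319.32135421],
       [  0.        , 313.33157745, 193.34963271],
       [  0.        ,   0.        ,   1.        ]]), 'rvec': array([-2.29635914, -1.7458878 , -0.26838477]), 'tvec': array([-0.6251135 , -0.03590108,  0.39325709])}
```

View pics/scene0.png

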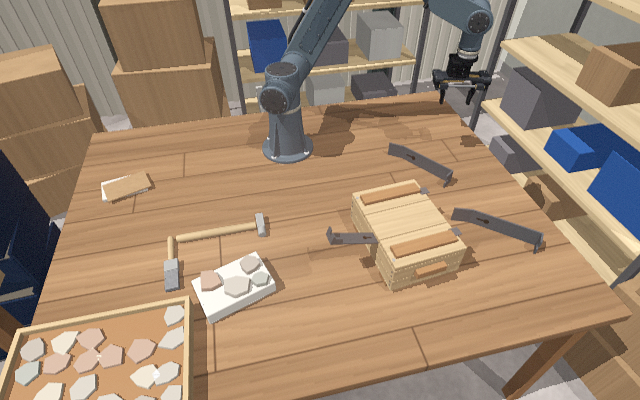

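View pics/top0.png

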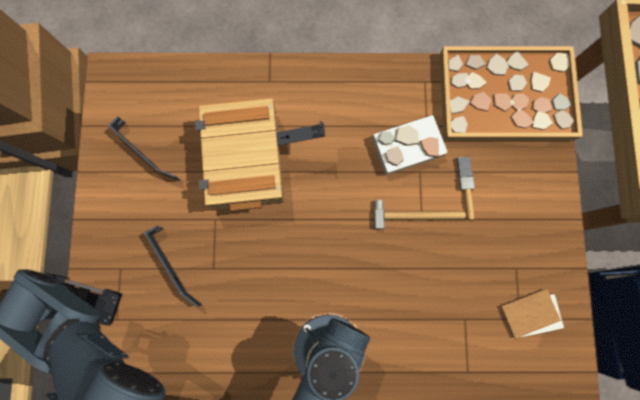

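View pics/wrist0.png

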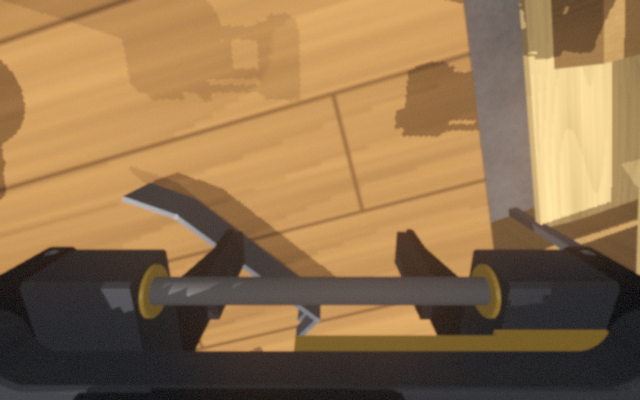

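```bash
cat >> h.py <<'E'
def ray(n,px,par=None):
    p=par or eyes.camera_params(n); R,_=cv2.Rodrigues(p['rvec']); c=-R.T@p['tvec']
    uv=cv2.undistortPoints(np.array([[px]],float),p['K'],None)[0,0]
    return c,R.T@np.array([uv[0],uv[1],1.])
def onz(n,px,z,par=None):
    c,d=ray(n,px,par); return c+d*(z-c[2])/d[2]
def proj(n,P,par=None):
    p=par or eyes.camera_params(n); return cv2.projectPoints(np.array(P,float).reshape(-1,1,3),p['rvec'],p['tvec'],p['K'],None)[0][:,0]
E
python3 - <<'E'
from h import *
for n,(x0,x1,y0,y1),s in(('top',(190,340,80,220),5),('scene',(310,480,170,295),4.7)):
    im=cv2.imread(f'pics/{n}0.png')[y0:y1,x0:x1]
    im=cv2.resize(im,None,fx=s,fy=s,interpolation=cv2.INTER_CUBIC)
    for g in range(0,x1-x0,10): cv2.putText(im,str(x0+g),(int(g*s),8),0,.3,(0,0,255),1); cv2.line(im,(int(g*s),10),(int(g*s),15),(0,0,255),1)
    for g in range(0,y1-y0,10): cv2.putText(im,str(y0+g),(0,int(g*s)+4),0,.3,(0,0,255),1)
    print(im.shape); cv2.imwrite(f'pics/{n}crop.png',im)
E
```

```text
(700, 750, 3)
(588, 799, 3)
```

View pics/topcrop.png

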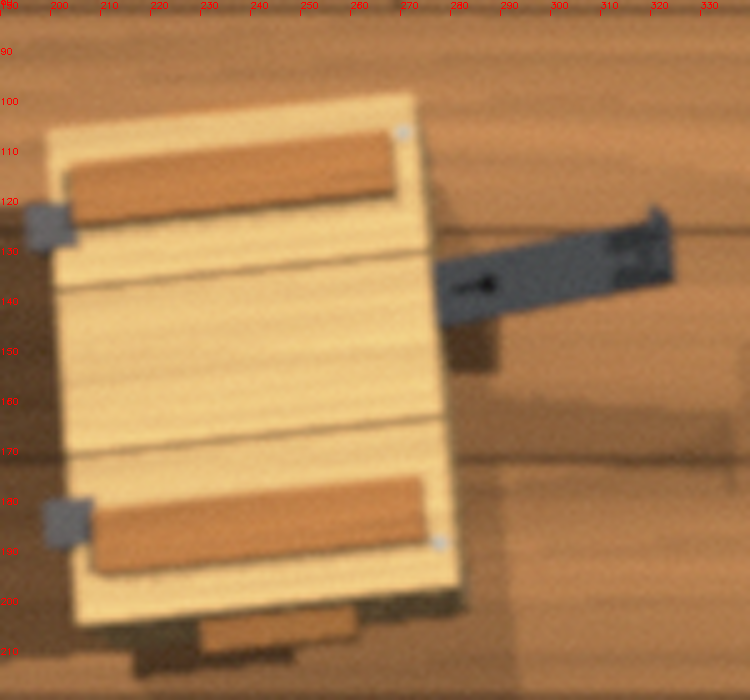

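View pics/scenecrop.png

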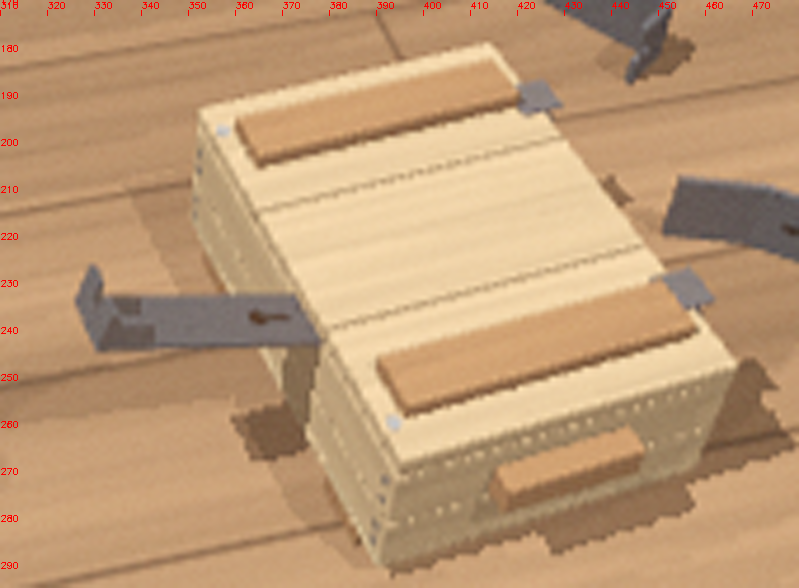

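```bash
python3 - <<'E'
from h import *
f=lambda x,y:(190+x/5-.4,80+y/5-.4)
a=onz('top',f(414,94),.127);b=onz('top',f(460,585),.127);c=onz('top',f(48,130),.122);d=onz('top',f(77,625),.122)
print(a,b,c,d,np.linalg.norm(a-b),np.linalg.norm(a-c))
for z in(.12,):
  print('near lid',onz('top',f(438,260),z),onz('top',f(441,326),z))
for z in(.155,.163,.17):
  print('end',z,onz('top',f(660,227),z),onz('top',f(673,278),z))
# scene: 
g=lambda x,y:(310+x/4.7-.4,170+y/4.7-.4)
for nm,p1,p2 in(('end near',g(98,350),f(673,278)),('clawtop',g(92,265),f(657,208)),('end far',g(77,302),f(660,227)),('hole',g(262,316),f(488,284))):
  c1,d1=ray('scene',p1);c2,d2=ray('top',p2)
  s=np.linalg.lstsq(np.c_[d1,-d2],c2-c1,rcond=None)[0]; q1=c1+s[0]*d1;q2=c2+s[1]*d2
  print(nm,(q1+q2)/2,np.linalg.norm(q1-q2))
for z in (.127,):
  print('scene lid corners',onz('scene',g(395,473),z),onz('scene',g(197,110),z))
print('crate base corner', onz('scene',g(382,570),0))
E
```

```text
[0.74210078 0.16686457 0.127     ] [0.44429567 0.13590309 0.127     ] [0.72126591 0.38587951 0.122     ] [0.42191969 0.35666277 0.122     ] 0.29941024558309143 0.2200605270858306
near lid [0.64110908 0.15173504 0.12      ] [0.60059587 0.14942833 0.12      ]
end 0.155 [0.65009034 0.02033797 0.155     ] [0.61939771 0.01292055 0.155     ]
end 0.163 [0.6474725  0.02045753 0.163     ] [0.61696836 0.01308566 0.163     ]
end 0.17 [0.64518189 0.02056215 0.17      ] [0.61484267 0.01323014 0.17      ]
end near [0.62856304 0.0177788  0.12882608] 0.011056911841726304
clawtop [0.639995   0.01954495 0.21708677] 0.006838974265832832
end far [0.63868842 0.01457662 0.18592008] 0.012693845042265867
hole [0.62496036 0.12343141 0.12637792] 0.003943216363333878
scene lid corners [0.74996737 0.16245177 0.127     ] [0.4461458  0.13738047 0.127     ]
crate base corner [7.35433117e-01 1.76811053e-01 1.11022302e-16]
```

```bash
cat >> h.py <<'E'
from scipy.spatial.transform import Rotation as Ro
def cur():
    o=robot.get_obs(); return o['position'],Ro.from_quat(o['tool_rot']),o
def plan(p0,R0,p1,R1,claw,vmax=38.,wmax=6.8,n=None):
    dr=(R0.inv()*R1).as_rotvec(); d=np.asarray(p1)-p0
    N=n or int(max(1,np.ceil(np.linalg.norm(d)*1000/vmax),np.ceil(np.degrees(np.linalg.norm(dr))/wmax)))
    rows=[];p=np.array(p0,float);R=R0
    for i in range(N):
        t=R.inv().apply((np.asarray(p1)-p)/(N-i))*10
        w=(R.inv()*R1).as_rotvec()/(N-i)/np.pi
        t=np.round(t,3);w=np.round(w,4)
        rows.append([claw]+[float(v)+0 for v in t]+[float(v)+0 for v in w])
        p=p+R.apply(t/10); R=R*Ro.from_rotvec(w*np.pi)
    print(N,'rows; end',p.round(4)); print(str(rows).replace(' ',''))
    return p,R
def toolR(u,tilt,flip=1):
    # u: horizontal outward bar direction; tilt: shank elevation angle (rad): tool y = -shank normal
    u=np.array([u[0],u[1],0.]);u/=np.linalg.norm(u);k=np.array([0,0,1.])
    y=-(np.cos(tilt)*k-np.sin(tilt)*u)
    z=flip*np.cross(k,u); x=np.cross(y,z)
    return Ro.from_matrix(np.c_[x,y,z])
E
python3 - <<'E'
from h import *
p,R,o=cur(); print(R.as_matrix().round(3))
for f in(1,-1):
    T=toolR((.1034,-.9946),0,f); print(f,T.as_matrix().round(2),np.degrees((R.inv()*T).magnitude()))
c=eyes.camera_params('wrist');Rc,_=cv2.Rodrigues(c['rvec']); cc=-Rc.T@c['tvec']; print('cam in tool',R.inv().apply(cc-p), 'fwd',R.inv().apply(Rc[2]))
E
```

```text
[[ 0.964 -0.001  0.267]
 [-0.267 -0.002  0.964]
 [-0.    -1.    -0.002]]
1 [[ 0.1   0.    0.99]
 [-0.99  0.    0.1 ]
 [ 0.   -1.    0.  ]] 68.55025509314869
-1 [[-0.1   0.   -0.99]
 [ 0.99  0.   -0.1 ]
 [ 0.   -1.    0.  ]] 111.44983099413943
cam in tool [-0.08433854 -0.13820469  0.00086581] fwd [3.02087201e-01 9.53280203e-01 4.20875077e-04]
```

```bash
python3 - <<'E'
from h import *
p,R,o=cur()
plan(p,R,[.63,.0,.30],toolR((.1034,-.9946),0),0,vmax=38)
E
```

```text
21 rows; end [ 0.63 -0.    0.3 ]
[[0,0.289,-0.025,-0.217,0.0,0.0181,0.0],[0,0.301,-0.025,-0.2,0.0,0.0181,0.0],[0,0.312,-0.025,-0.183,0.0,0.0181,0.0],[0,0.322,-0.025,-0.165,0.0,0.0181,0.0],[0,0.331,-0.025,-0.146,0.0,0.0181,0.0],[0,0.338,-0.025,-0.127,0.0,0.0181,0.0],[0,0.345,-0.025,-0.108,0.0,0.0181,0.0],[0,0.351,-0.025,-0.088,0.0,0.0182,0.0],[0,0.355,-0.025,-0.068,0.0,0.0181,0.0],[0,0.358,-0.025,-0.048,0.0,0.0182,0.0],[0,0.361,-0.025,-0.027,0.0,0.0181,0.0],[0,0.362,-0.025,-0.007,0.0,0.0182,0.0],[0,0.361,-0.025,0.014,0.0,0.0181,0.0],[0,0.36,-0.025,0.035,0.0,0.0182,0.0],[0,0.357,-0.025,0.055,0.0001,0.0181,0.0001],[0,0.354,-0.025,0.075,0.0,0.0182,0.0],[0,0.349,-0.025,0.095,0.0001,0.0181,0.0001],[0,0.343,-0.026,0.115,0.0,0.0182,0.0],[0,0.336,-0.025,0.135,0.0001,0.0181,0.0001],[0,0.327,-0.026,0.153,0.0,0.0182,0.0],[0,0.318,-0.025,0.172,0.0001,0.0181,0.0001]]
```

Request:
play_rows(
  series=[
    [0, 0.29, -0.03, -0.22, 0, 0.018, 0],
    [0, 0.3, -0.03, -0.2, 0, 0.018, 0],
    [0, 0.31, -0.03, -0.18, 0, 0.018, 0],
    [0, 0.32, -0.03, -0.16, 0, 0.018, 0],
    [0, 0.33, -0.03, -0.15, 0, 0.018, 0],
    [0, 0.34, -0.03, -0.13, 0, 0.018, 0],
    [0, 0.35, -0.03, -0.11, 0, 0.018, 0],
    [0, 0.35, -0.03, -0.09, 0, 0.018, 0],
    [0, 0.36, -0.03, -0.07, 0, 0.018, 0],
    [0, 0.36, -0.03, -0.05, 0, 0.018, 0],
  ],
)

```text
time: 0.98
position: [0.3886, 0.3131, 0.2776]
tool_rot: [0.646, -0.288, 0.288, -0.646]
ft_force: [0.3, 0.5, 0.1]
grip_width: 0.0287
```

Request:
play_rows(
  series=[
    [0, 0.36, -0.02, -0.03, 0, 0.018, 0],
    [0, 0.36, -0.02, -0.01, 0, 0.018, 0],
    [0, 0.36, -0.02, 0.01, 0, 0.018, 0],
    [0, 0.36, -0.02, 0.03, 0, 0.018, 0],
    [0, 0.36, -0.02, 0.05, 0, 0.018, 0],
    [0, 0.35, -0.02, 0.07, 0, 0.018, 0],
    [0, 0.35, -0.02, 0.09, 0, 0.018, 0],
    [0, 0.34, -0.02, 0.11, 0, 0.018, 0],
    [0, 0.34, -0.02, 0.13, 0, 0.018, 0],
    [0, 0.33, -0.02, 0.15, 0, 0.018, 0],
    [0, 0.32, -0.02, 0.17, 0, 0.02, 0],
    [0, 0, 0, 0, 0, 0, 0],
  ],
)

```text
time: 1.98
position: [0.6328, -0.0077, 0.2995]
tool_rot: [-0.524, 0.472, -0.477, 0.524]
ft_force: [0.4, 0.7, 0.8]
grip_width: 0.0004
```

```bash
python3 - <<'E'
from h import *
p,R,o=cur(); print(p,R.as_matrix().round(3),o['ft_force'],o['time'],o['grip_width'])
snap('wrist','w1.png'); np.save('w1.npy',eyes.camera_params('wrist'),allow_pickle=True)
E
```

```text
[ 0.63277572 -0.00766942  0.29949681] [[ 0.099  0.005  0.995]
 [-0.995 -0.004  0.099]
 [ 0.004 -1.     0.005]] [0.42976803 0.65934712 0.77585647] 1.9833 0.0003942495517953184
```

View pics/w1.png

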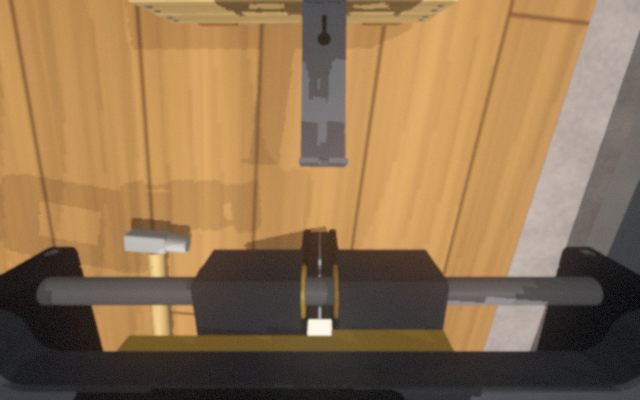

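```bash
python3 - <<'E'
from h import *
im=cv2.imread('pics/w1.png')[0:190,270:380]
im=cv2.resize(im,None,fx=4,fy=3.15,interpolation=cv2.INTER_CUBIC); 
cv2.imwrite('pics/w1c.png',cv2.resize(cv2.imread('pics/w1.png')[:185,250:410],None,fx=3.2,fy=3.2,interpolation=cv2.INTER_CUBIC))
g=cv2.imread('pics/w1.png').astype(int)
for r in range(10,172,10):
    row=g[r]; m=(row.max(1)-row.min(1)<45)&(row.max(1)<150); xs=[x for x in range(290,360) if m[x]]
    print(r,xs[:1],xs[-1:],len(xs))
print(g[140:172,312].tolist()[::2])
E
```

```text
10 [301] [347] 47
20 [302] [345] 44
30 [303] [345] 43
40 [302] [345] 44
50 [303] [344] 42
60 [302] [344] 43
70 [302] [344] 43
80 [302] [344] 43
90 [302] [344] 43
100 [302] [344] 43
110 [302] [344] 43
120 [302] [344] 43
130 [302] [344] 43
140 [302] [344] 43
150 [302] [344] 43
160 [300] [346] 47
170 [] [] 0
[[93, 95, 105], [97, 96, 103], [97, 99, 106], [96, 98, 106], [93, 94, 104], [95, 97, 107], [97, 99, 108], [97, 97, 108], [102, 105, 112], [121, 121, 128], [123, 123, 127], [112, 111, 119], [96, 99, 110], [100, 122, 153], [101, 158, 205], [98, 159, 210]]
```

View pics/w1c.png

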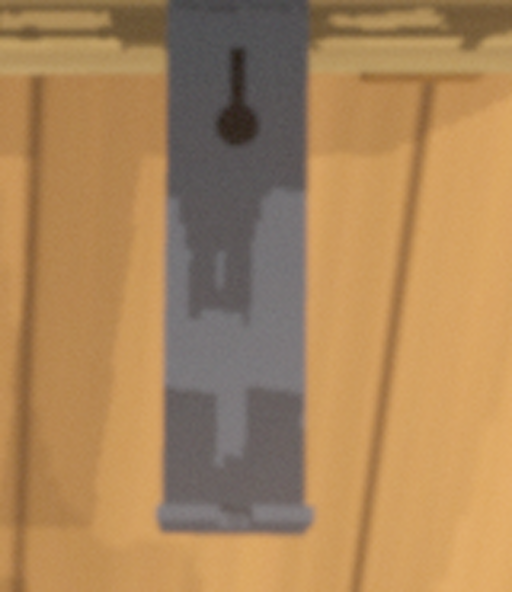

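```bash
python3 - <<'E'
from h import *
par=np.load('w1.npy',allow_pickle=True).item()
print('clawtop c',onz('w',(323.4,161),.191,par),onz('w',(323.4,164.5),.191,par))
print('foot inner',onz('w',(323.4,157),.163,par))
for r,z in((30,.118),(50,.125),(80,.136),(110,.145),(140,.155)):
    a=onz('w',(301.8,r),z,par);b=onz('w',(344.6,r),z,par);print(r,(a+b)/2,np.linalg.norm(a-b))
# hole: wrist + top + scene
print('hole')
P=[('top',(190+488/5-.4,80+284/5-.4),None),('scene',(310+262/4.7-.4,170+316/4.7-.4),None),('w',(324,38),par)]
A=[];B=[]
for n,px,pr in P:
    c,d=ray(n,px,pr); d/=np.linalg.norm(d);M=np.eye(3)-np.outer(d,d);A.append(M);B.append(M@c)
X=np.linalg.lstsq(np.vstack(A),np.hstack(B),rcond=None)[0];print(X,[np.linalg.norm(M@X-b) for M,b in zip(A,B)])
A2=A[::2];B2=B[::2]
print(np.linalg.lstsq(np.vstack(A2),np.hstack(B2),rcond=None)[0])
E
```

```text
clawtop c [0.62972503 0.02908968 0.191     ] [0.63002555 0.02625862 0.191     ]
foot inner [0.63033957 0.0269349  0.163     ]
30 [0.61925627 0.1354611  0.118     ] 0.03924280742718533
50 [0.6210256  0.11789316 0.125     ] 0.039060837069897145
80 [0.62364357 0.0918192  0.136     ] 0.038711206195418915
110 [0.62624759 0.06612541 0.145     ] 0.03860630100125322
140 [0.62880847 0.0407146  0.155     ] 0.038359382111696004
hole
[0.62317777 0.12500058 0.12578877] [np.float64(0.0037180470228213827), np.float64(0.0015132278971465955), np.float64(0.003654577325215574)]
[0.62002824 0.12269682 0.14356675]
```

Request:
play_rows(
  series=[
    [0, -0.2, 0.3, 0, 0, 0, 0],
    [0, -0.2, 0.3, 0, 0, 0, 0],
    [0, -0.2, 0.3, 0, 0, 0, 0],
    [0, 0, 0.09, 0.01, 0, 0, 0],
    [0, 0, 0.06, 0, 0, 0, 0],
    [0, 0, 0.06, 0, 0, 0, 0],
    [0, 0, 0, 0, 0, 0, 0],
  ],
)

```text
time: 2.62
position: [0.623, 0.058, 0.1884]
tool_rot: [0.526, -0.473, 0.473, -0.526]
ft_force: [0.1, 0.6, -0.2]
grip_width: 0.0004
```

```bash
python3 - <<'E'
from h import *
p,R,o=cur(); print(p,o['ft_force'],o['time'])
snap('wrist','w2.png'); np.save('w2.npy',eyes.camera_params('wrist'),allow_pickle=True)
im=snap('scene','s2.png'); cv2.imwrite('pics/s2c.png',cv2.resize(im[150:290,290:480,::-1],None,fx=4,fy=4,interpolation=cv2.INTER_CUBIC))
E
```

```text
[0.62302599 0.0580246  0.18843427] [ 0.08292373  0.60764024 -0.15441406] 2.6167
```

View pics/w2.png

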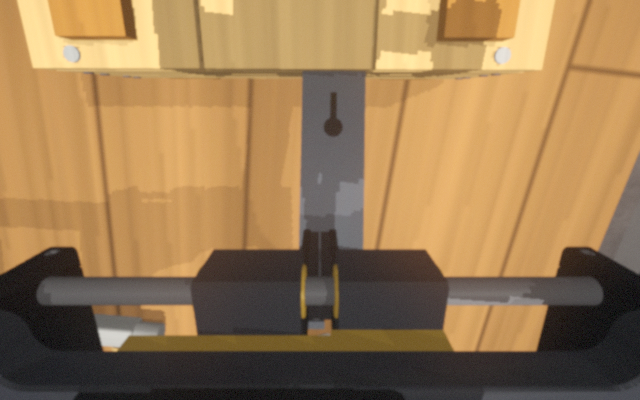

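View pics/s2c.png

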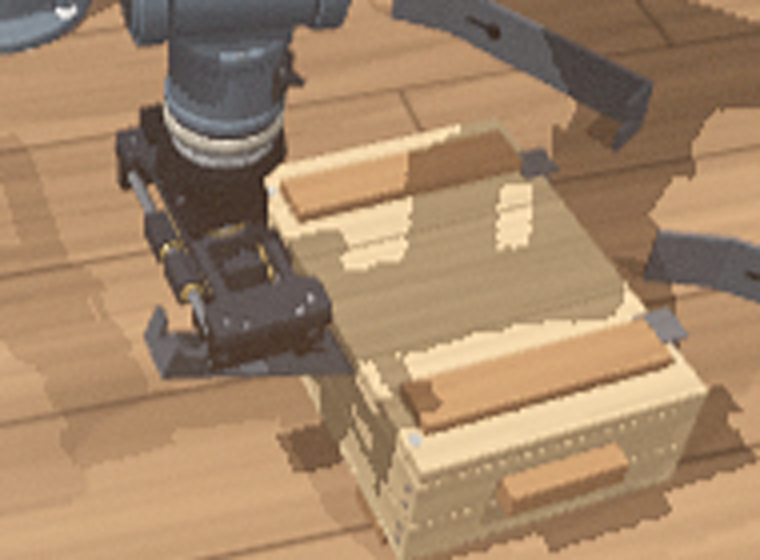

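```bash
python3 - <<'E'
from h import *
p,R,o=cur(); print(p,o['joint_velocities'].round(3))
print(R.as_matrix().round(3))
for f in('w1','w2'):
    par=np.load(f+'.npy',allow_pickle=True).item();Rc,_=cv2.Rodrigues(par['rvec']);print(f,'cam',-Rc.T@par['tvec'],Rc.round(3).tolist())
a=eyes.camera_params('wrist');Rc,_=cv2.Rodrigues(a['rvec']);cc=-Rc.T@a['tvec'];print('cam in tool',R.inv().apply(cc-p))
for r,z in((100,.122),(200,.145)):
    q=[onz('w',(u,r),z,a) for u in(301.5,363.5)];print((q[0]+q[1])/2,np.linalg.norm(q[0]-q[1]),'tool',R.inv().apply((q[0]+q[1])/2-p))
q=[onz('w',(u,70),.127,a) for u in(35,543)];print('lid corners',q,np.linalg.norm(q[0]-q[1]))
E
```

```text
[0.62382809 0.05763705 0.1897728 ] [-0.005 -0.009 -0.007  0.002 -0.002  0.001]
[[ 0.105  0.002  0.994]
 [-0.994 -0.     0.105]
 [ 0.001 -1.     0.002]]
w1 cam [0.62098525 0.07947418 0.43712302] [[0.995, 0.102, 0.001], [0.096, -0.948, 0.302], [0.032, -0.301, -0.953]]
w2 cam [0.61388825 0.14189326 0.32740245] [[0.994, 0.106, 0.002], [0.1, -0.948, 0.302], [0.033, -0.3, -0.953]]
cam in tool [-0.08460488 -0.13817913 -0.00048253]
[0.62327282 0.13912905 0.122     ] 0.03906028279882936 tool [-0.08113788  0.06774237  0.00787536]
[0.62921813 0.08073179 0.145     ] 0.03823206685859772 tool [-0.02242542  0.0447772   0.00768928]
lid corners [array([0.44447146, 0.13755292, 0.127     ]), array([0.74642094, 0.16956742, 0.127     ])] 0.30364191624949194
```

Request:
play_rows(
  series=[
    [0, 0.12, 0, 0.08, 0, 0, 0],
    [0, 0, 0.04, 0, 0, 0, 0],
    [0, 0, 0.03, 0, 0, 0, 0],
    [0, 0, 0.02, 0, 0, 0, 0],
    [0, 0, 0.02, 0, 0, 0, 0],
    [0, 0, 0, 0, 0, 0, 0],
  ],
)

```text
time: 3.22
position: [0.6334, 0.0459, 0.1793]
tool_rot: [-0.526, 0.471, -0.474, 0.526]
ft_force: [-0.4, -2.4, 9.1]
grip_width: 0.0008
```

```bash
python3 - <<'E'
from h import *
p,R,o=cur(); print(p,o['ft_force'],o['time'])
E
```

```text
[0.63336885 0.04588373 0.17931914] [-0.43136119 -2.3940858   9.14457347] 3.2167
```

Request:
play_rows(
  series=[
    [0, 0, 0.06, 0, 0, 0, 0],
    [0, 0, 0.06, 0, 0, 0, 0],
    [0, 0, 0.06, 0, 0, 0, 0],
    [0, 0, 0.06, 0, 0, 0, 0],
    [0, 0, 0.06, 0, 0, 0, 0],
    [0, 0, 0, 0, 0, 0, 0],
  ],
)

```text
time: 3.72
position: [0.6352, 0.0436, 0.1502]
tool_rot: [-0.526, 0.469, -0.476, 0.526]
ft_force: [0.7, -7.6, 10.4]
grip_width: 0.0004
```

Request:
play_rows(
  series=[
    [0, 0, 0.05, 0, 0, 0, 0],
    [0, 0, 0.05, 0, 0, 0, 0],
    [0, 0, 0.05, 0, 0, 0, 0],
    [0, 0, 0.05, 0, 0, 0, 0],
    [0, 0, 0, 0, 0, 0, 0],
  ],
)

```text
time: 4.13
position: [0.6356, 0.0428, 0.1304]
tool_rot: [0.526, -0.468, 0.476, -0.526]
ft_force: [0.7, -10.2, 10.6]
grip_width: 0.0005
```

```bash
python3 - <<'E'
from h import *
p,R,o=cur(); print(p,o['ft_force'],o['time'])
snap('wrist','w3.png')
im=snap('scene','s3.png'); cv2.imwrite('pics/s3c.png',cv2.resize(im[150:290,290:480,::-1],None,fx=4,fy=4,interpolation=cv2.INTER_CUBIC))
E
```

```text
[0.63560759 0.04284412 0.13044203] [  0.74375516 -10.16735733  10.6456619 ] 4.1333
```

View pics/w3.png

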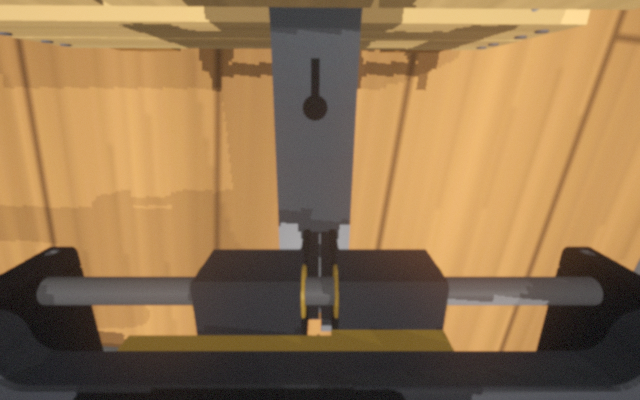

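View pics/s3c.png

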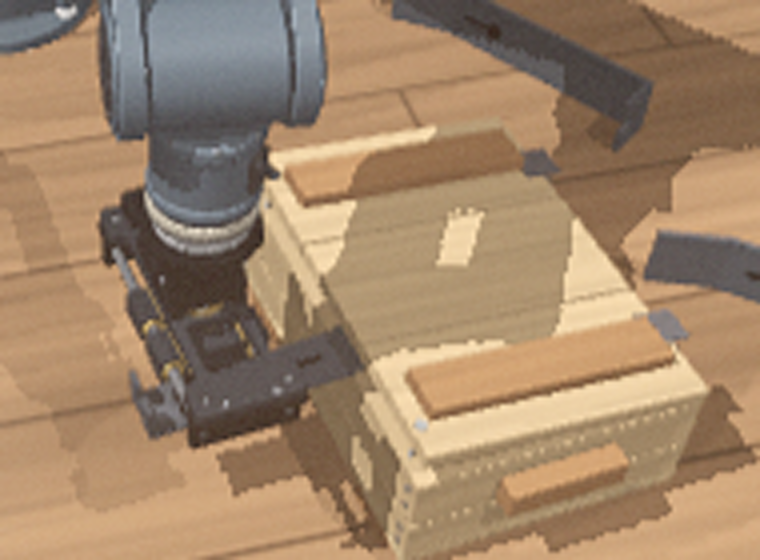

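Request:
play_rows(
  series=[
    [0, 0.03, 0.05, 0, 0, 0, 0],
    [0, 0, 0.04, 0, 0, 0, 0],
    [0, 0, 0.04, 0, 0, 0, 0],
    [0, 0, 0, 0, 0, 0, 0],
    [0, 0, 0, 0, 0, 0, 0],
  ],
)

```text
time: 4.65
position: [0.6352, 0.0436, 0.1174]
tool_rot: [-0.524, 0.471, -0.475, 0.527]
ft_force: [-0.5, -1.3, 10.5]
grip_width: 0.0007
```

```bash
python3 - <<'E'
from h import *
p,R,o=cur(); print(p,o['ft_force'],o['time'])
snap('wrist','w4.png'); np.save('w4.npy',eyes.camera_params('wrist'),allow_pickle=True)
im=snap('scene','s4.png'); cv2.imwrite('pics/s4c.png',cv2.resize(im[150:290,290:480,::-1],None,fx=4,fy=4,interpolation=cv2.INTER_CUBIC))
E
```

```text
[0.63517657 0.04356609 0.11743539] [-0.52796556 -1.33407521 10.50091271] 4.65
```

View pics/w4.png

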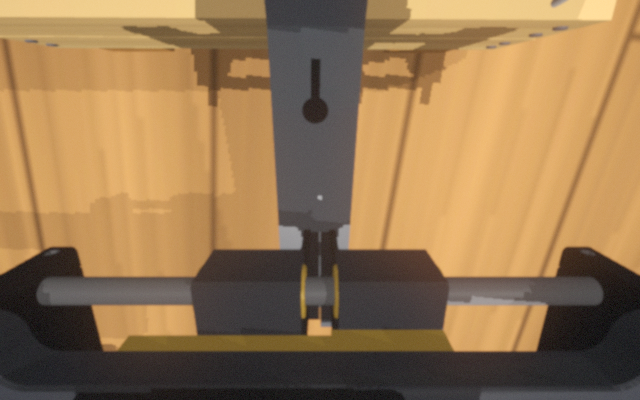

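View pics/s4c.png

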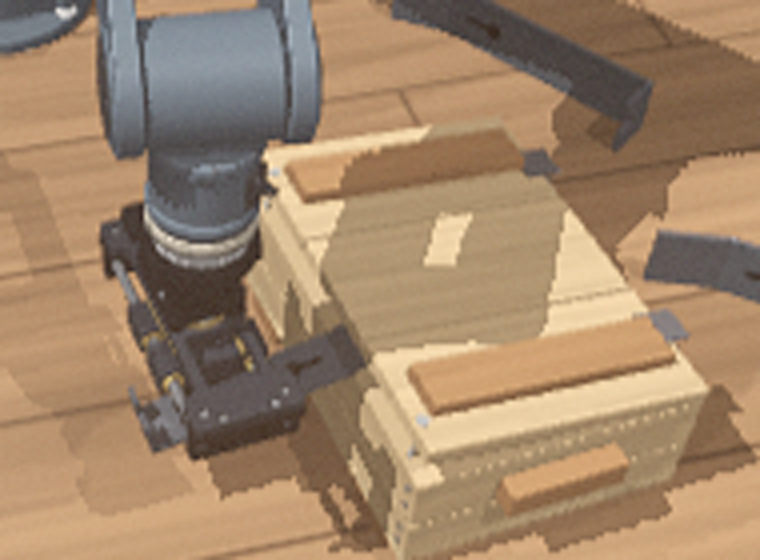

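```bash
cat > ang.py <<'E'
from h import *
def shank(f,rows,lo,hi):
    par=np.load(f+'.npy',allow_pickle=True).item();g=cv2.imread('pics/'+f+'.png').astype(float)
    K=par['K'];Rc,_=cv2.Rodrigues(par['rvec']);c=-Rc.T@par['tvec'];P=[]
    for r in rows:
        row=g[r,:,2]-g[r,:,0]   # red-blue: wood positive, steel ~ -5
        row=np.convolve(row,[1/3]*3,'same')
        s=row[lo:hi]; m=s<25
        xs=np.where(m)[0]; a,b=lo+xs[0],lo+xs[-1]
        # subpixel crossing at half level
        def cr(i,j): return i+(25-row[i])/(row[j]-row[i])*(j-i)
        L=cr(a,a-1);Rr=cr(b,b+1); w=Rr-L; d=K[0,0]*.04/w
        u=(L+Rr)/2; cam=np.array([(u-K[0,2])/K[0,0]*d,(r-K[1,2])/K[1,1]*d,d]); P.append(Rc.T@cam+c)
        #print(r,L.round(1),Rr.round(1))
    P=np.array(P); s=-(P[:,1]); A=np.polyfit(-P[:,1],P[:,2],1); B=np.polyfit(-P[:,1],P[:,0],1)
    print(f,'z slope',A[0],'angle',np.degrees(np.arctan(A[0]*.995)),'x slope',B[0]); 
    for yy in(.14,.10,.05): print(yy,'z',np.polyval(A,-yy).round(4),'x',np.polyval(B,-yy).round(4))
    print(P[::4].round(4).tolist())
E
python3 - <<'E'
from ang import *
shank('w4',range(55,222,6),240,400)
shank('w1',range(35,150,6),280,380)
E
```

```text
w4 z slope -0.2666759006405515 angle -14.86056278226371 x slope 0.0912268567254343
0.14 z 0.1067 x 0.6226
0.1 z 0.096 x 0.6262
0.05 z 0.0827 x 0.6308
[[0.6223, 0.1434, 0.1092], [0.6231, 0.1338, 0.1071], [0.6241, 0.1234, 0.1018], [0.6251, 0.112, 0.0983], [0.6262, 0.0996, 0.0953], [0.6275, 0.0861, 0.0919], [0.6288, 0.0716, 0.0891]]
w1 z slope 0.316139290910686 angle 17.461416681340836 x slope 0.0928707804909729
0.14 z 0.1023 x 0.6194
0.1 z 0.1149 x 0.6231
0.05 z 0.1307 x 0.6277
[[0.6199, 0.1339, 0.1023], [0.6221, 0.1119, 0.1095], [0.624, 0.0898, 0.1203], [0.626, 0.0681, 0.1279], [0.6282, 0.0458, 0.1296]]
```

Request:
play_rows(
  series=[
    [0, 0, -0.1, 0, 0, 0, 0],
    [0.9, 0, -0.2, -0.01, 0, 0, 0],
    [0.9, 0, -0.2, -0.01, 0, 0, 0],
    [0.9, 0, -0.2, 0, 0, 0, 0],
    [0.9, 0, 0, 0, 0, 0, 0],
    [0.9, 0, 0, 0, 0, 0, 0],
  ],
)

```text
time: 5.25
position: [0.6309, 0.0442, 0.1856]
tool_rot: [-0.525, 0.472, -0.473, 0.526]
ft_force: [-0.3, -0.1, -0.5]
grip_width: 0.0259
```

```bash
python3 - <<'E'
from ang import *
p,R,o=cur(); print(p,o['ft_force'],o['time'],o['grip_width'])
snap('wrist','w5.png'); np.save('w5.npy',eyes.camera_params('wrist'),allow_pickle=True)
im=snap('scene','s5.png'); cv2.imwrite('pics/s5c.png',cv2.resize(im[150:290,290:480,::-1],None,fx=4,fy=4,interpolation=cv2.INTER_CUBIC))
shank('w5',range(45,200,6),240,400)
E
```

```text
[0.63085855 0.04415938 0.18557829] [-0.29109495 -0.10506247 -0.45288687] 5.25 0.025856664229399084
w5 z slope -0.1670522169286788 angle -9.43725024184796 x slope 0.09209105795030895
0.14 z 0.0981 x 0.6215
0.1 z 0.0914 x 0.6252
0.05 z 0.0831 x 0.6298
[[0.6198, 0.1583, 0.1034], [0.6211, 0.1444, 0.0989], [0.6225, 0.1293, 0.0949], [0.6239, 0.1129, 0.0904], [0.6256, 0.0953, 0.0869], [0.6274, 0.0764, 0.084], [0.6289, 0.0586, 0.0893]]
```

View pics/w5.png

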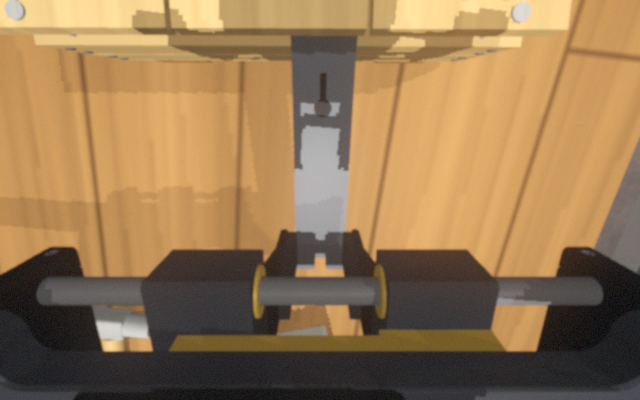

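View pics/s5c.png

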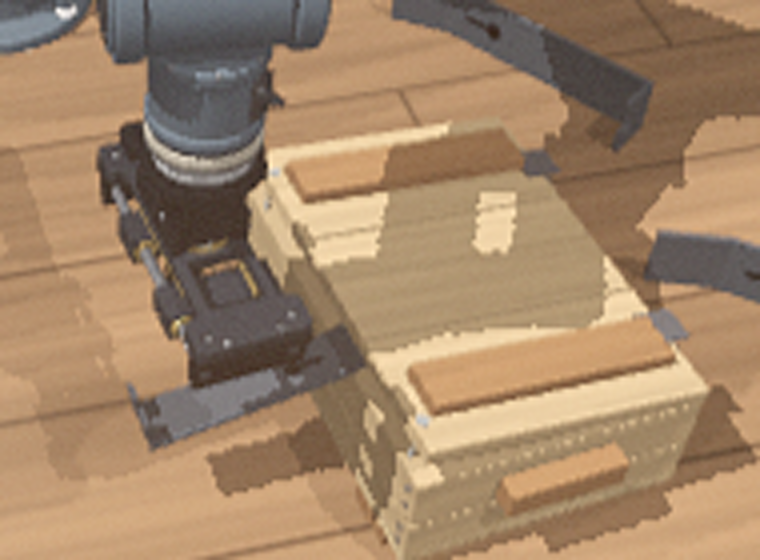

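```bash
python3 - <<'E'
from h import *
print('end',onz('scene',(290+152/4-.4,150+447/4-.4),.081))
p,R,o=cur()
u=np.array([.1034,-.9946,0]);z=np.array([.9946,.1034,0])
lat=p@z+.001; al=np.array([0,.050])@u[:2]+ .0
# point with y=.050 on the line
a=(.050-lat*z[1])/u[1]; P=lat*z+a*u; P[2]=.0898; print(P)
t=np.radians(-11);n=np.array([0,0,1])*np.cos(t)-np.sin(t)*u
T=toolR(u,t)
q,Q=plan(p,R,P+.055*n,T,.9)
q,Q=plan(q,Q,P+.022*n,T,.9)
E
```

```text
end [0.65040926 0.01040436 0.081     ]
[0.62983896 0.05       0.0898    ]
2 rows; end [0.6309 0.0395 0.1438]
[[0.9,0.024,0.199,0.005,0.0004,0.0004,0.0305],[0.9,0.043,0.195,0.005,0.0004,0.0004,0.0304]]
1 rows; end [0.6303 0.0458 0.1114]
[[0.9,0.0,0.33,0.0,0.0,0.0,0.0]]
```

Request:
play_rows(
  series=[
    [0.9, 0.02, 0.2, 0.005, 0, 0, 0.03],
    [0.9, 0.04, 0.2, 0.005, 0, 0, 0.03],
    [0.9, 0, 0, 0, 0, 0, 0],
    [0.9, 0, 0, 0, 0, 0, 0],
    [0.9, 0, 0, 0, 0, 0, 0],
    [0.9, 0, 0, 0, 0, 0, 0],
  ],
)

```text
time: 5.85
position: [0.6321, 0.0409, 0.1449]
tool_rot: [-0.479, 0.519, -0.421, 0.568]
ft_force: [-0.2, -0.6, 0.4]
grip_width: 0.0729
```

```bash
python3 - <<'E'
from ang import *
p,R,o=cur(); print(p,R.as_matrix().round(3).tolist(),o['time'],o['grip_width'])
snap('wrist','w6.png'); np.save('w6.npy',eyes.camera_params('wrist'),allow_pickle=True)
E
```

```text
[0.6320697  0.04086535 0.14489684] [[0.105, -0.019, 0.994], [-0.977, 0.185, 0.107], [-0.186, -0.983, 0.001]] 5.85 0.072907080337046
```

View pics/w6.png

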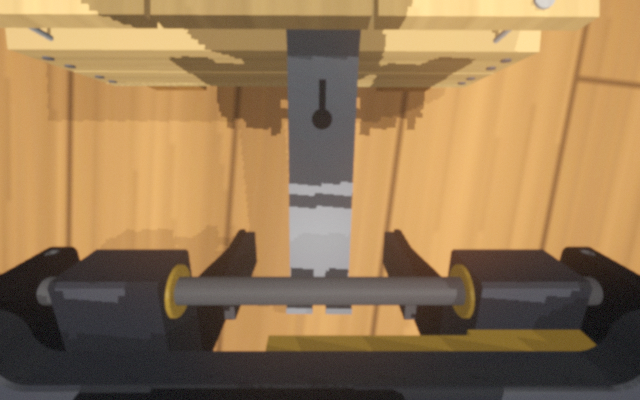

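Request:
play_rows(
  series=[
    [0.9, 0, 0.17, 0, 0, 0, 0],
    [0.9, 0, 0.17, 0, 0, 0, 0],
    [0.9, 0, 0, 0, 0, 0, 0],
  ],
)

```text
time: 6.15
position: [0.6294, 0.0481, 0.1093]
tool_rot: [-0.48, 0.521, -0.42, 0.567]
ft_force: [-0.8, -0.6, 0.2]
grip_width: 0.0783
```

```bash
python3 - <<'E'
from ang import *
p,R,o=cur(); print(p,o['time'],o['grip_width'],o['ft_force'])
snap('wrist','w7.png'); 
im=snap('scene','s7.png'); cv2.imwrite('pics/s7c.png',cv2.resize(im[190:290,290:420,::-1],None,fx=6,fy=6,interpolation=cv2.INTER_CUBIC))
E
```

```text
[0.6293629  0.04805968 0.10930835] 6.15 0.07827500632697336 [-0.78076532 -0.59305179  0.20273904]
```

View pics/s7c.png

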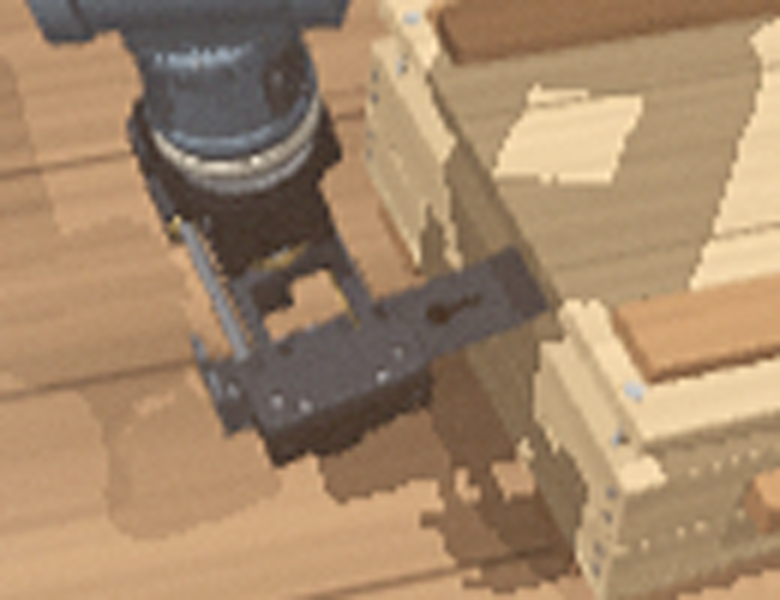

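View pics/w7.png

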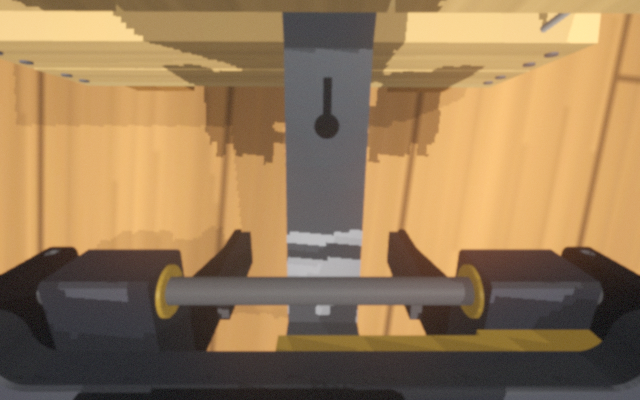

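Request:
play_rows(
  series=[
    [0.9, 0, -0.025, 0.025, 0, 0, 0],
    [0.9, 0, 0, 0, 0, 0, 0],
  ],
)

```text
time: 6.42
position: [0.6356, 0.0461, 0.1152]
tool_rot: [-0.478, 0.519, -0.422, 0.569]
ft_force: [-0.1, -1.0, 0.2]
grip_width: 0.0782
```

```bash
python3 - <<'E'
from ang import *
p,R,o=cur(); print(p,o['time'],R.as_matrix().round(3).tolist())
u=np.array([.1034,-.9946,0]);t=np.radians(-11);n=np.array([0,0,1])*np.cos(t)-np.sin(t)*u
print((p-np.array([.6305,.05,.0898]))@n)
snap('wrist','w8.png')
E
```

```text
[0.63556119 0.04608846 0.11521743] 6.4167 [[0.105, -0.016, 0.994], [-0.977, 0.185, 0.106], [-0.186, -0.983, 0.004]]
0.025792619519788333
```

View pics/w8.png

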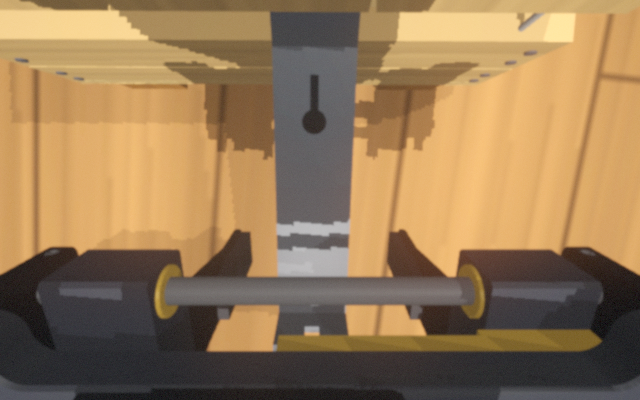

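Request:
play_rows(
  series=[
    [0.9, 0, 0, 0, 0, 0, 0],
    [0.9, 0, 0, 0, 0, 0, 0],
    [0.9, 0, 0, 0, 0, 0, 0],
    [0.9, 0, 0, 0, 0, 0, 0],
  ],
)

```text
time: 6.8
position: [0.6338, 0.0461, 0.1134]
tool_rot: [-0.479, 0.52, -0.421, 0.568]
ft_force: [-0.3, 0.5, -0.2]
grip_width: 0.0784
```

Request:
play_rows(
  series=[
    [0.9, 0, 0, 0, 0, 0, 0],
    [0.9, 0, 0, 0, 0, 0, 0],
  ],
)

```text
time: 6.97
position: [0.6337, 0.0462, 0.1133]
tool_rot: [-0.479, 0.52, -0.421, 0.568]
ft_force: [0.7, 0.6, -0.4]
grip_width: 0.0782
```

Request:
play_rows(
  series=[
    [0.9, 0, 0.02, -0.02, 0, 0, 0],
    [0.9, 0, 0, 0, 0, 0, 0],
    [0.9, 0, 0, 0, 0, 0, 0],
    [0.9, 0, 0, 0, 0, 0, 0],
    [0.9, 0, 0, 0, 0, 0, 0],
  ],
)

```text
time: 7.38
position: [0.6318, 0.0464, 0.1113]
tool_rot: [-0.479, 0.52, -0.421, 0.568]
ft_force: [-0.3, 0.2, 0.5]
grip_width: 0.0784
```

```bash
python3 - <<'E'
from ang import *
p,R,o=cur(); print(p,o['time'])
u=np.array([.1034,-.9946,0]);t=np.radians(-11);n=np.array([0,0,1])*np.cos(t)-np.sin(t)*u
print((p-np.array([.6305,.05,.0898]))@n)
snap('wrist','w9.png')
E
```

```text
[0.63177125 0.04638698 0.1113259 ] 7.3833
0.02184116146944318
```

View pics/w9.png

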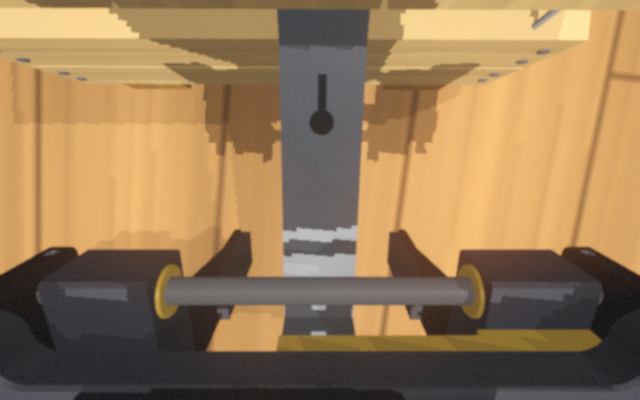

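Request:
play_rows(
  series=[
    [0.3, 0, 0, 0, 0, 0, 0],
    [0.3, 0, 0, 0, 0, 0, 0],
    [0.3, 0, 0, 0, 0, 0, 0],
    [0.3, 0, 0, 0, 0, 0, 0],
    [0.3, 0, 0, 0, 0, 0, 0],
    [0.3, 0, 0, 0, 0, 0, 0],
    [0.3, 0, 0, 0, 0, 0, 0],
    [0.3, 0, 0, 0, 0, 0, 0],
  ],
  grip_force=60,
)

```text
time: 8.1
position: [0.6319, 0.0464, 0.1114]
tool_rot: [-0.479, 0.52, -0.421, 0.568]
ft_force: [-0.3, 0.1, 0.7]
grip_width: 0.0381
```

```bash
python3 - <<'E'
from ang import *
p,R,o=cur(); print(p,o['time'],o['grip_width'],o['ft_force'])
snap('wrist','w10.png')
im=snap('scene','s10.png'); cv2.imwrite('pics/s10c.png',cv2.resize(im[190:290,290:420,::-1],None,fx=6,fy=6,interpolation=cv2.INTER_CUBIC))
E
```

```text
[0.63186501 0.04638943 0.11138037] 8.1 0.038092650456449065 [-0.3447899   0.11572264  0.69345512]
```

View pics/w10.png

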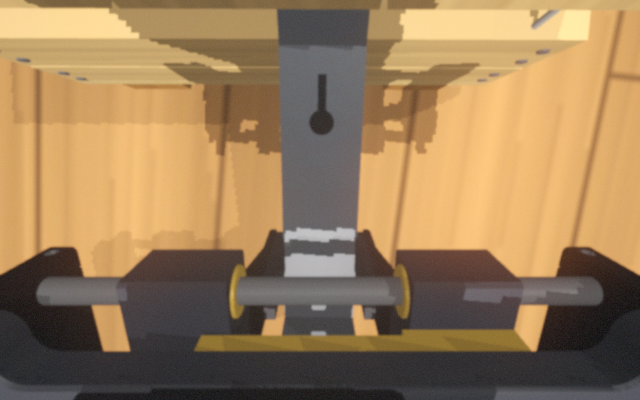

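View pics/s10c.png

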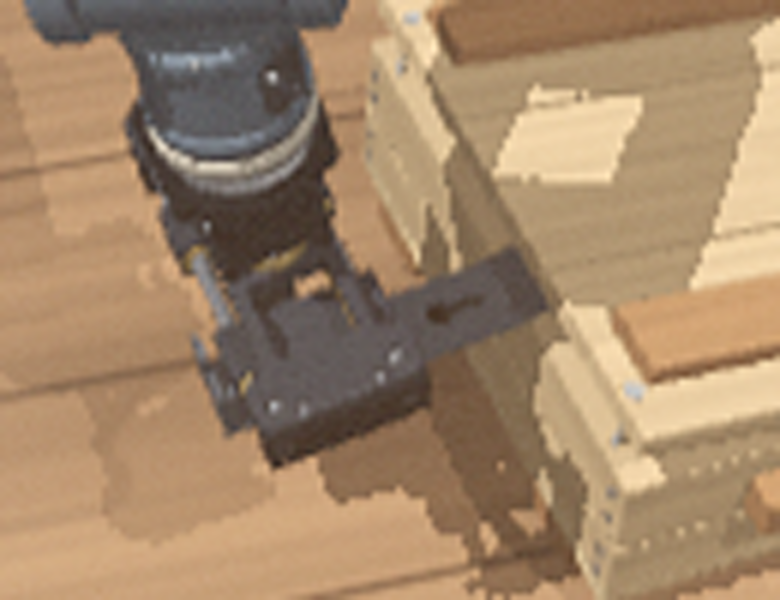

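Request:
play_rows(
  series=[
    [0.3, -0.01, -0.04, 0, 0, 0, -0.011],
    [0.3, -0.01, -0.04, 0, 0, 0, -0.011],
    [0.3, -0.01, -0.04, 0, 0, 0, -0.011],
    [0.3, 0, -0.04, 0, 0, 0, -0.011],
    [0.3, 0, 0, 0, 0, 0, 0],
    [0.3, 0, 0, 0, 0, 0, 0],
  ],
)

```text
time: 8.7
position: [0.6315, 0.0477, 0.1275]
tool_rot: [-0.514, 0.486, -0.459, 0.538]
ft_force: [-0.1, 0.2, -2.0]
grip_width: 0.0381
```

Request:
play_rows(
  series=[
    [0.3, 0.1, 0, 0, 0, 0, 0],
    [0.3, 0.1, 0, 0, 0, 0, 0],
    [0.3, 0, 0, 0, 0, 0, 0],
  ],
)

```text
time: 8.95
position: [0.6342, 0.0243, 0.126]
tool_rot: [-0.514, 0.486, -0.46, 0.537]
ft_force: [0.8, -0.7, -2.5]
grip_width: 0.0384
```

```bash
python3 - <<'E'
from ang import *
p,R,o=cur(); print(p,o['time'],o['grip_width'],o['ft_force'],R.as_matrix().round(3).tolist())
snap('wrist','w11.png')
im=snap('scene','s11.png'); cv2.imwrite('pics/s11c.png',cv2.resize(im[190:290,290:420,::-1],None,fx=6,fy=6,interpolation=cv2.INTER_CUBIC))
E
```

```text
[0.6341669  0.02434084 0.12598606] 8.95 0.03840072834127638 [ 0.78427415 -0.72938824 -2.45514652] [[0.104, -0.005, 0.995], [-0.993, 0.049, 0.104], [-0.049, -0.999, -0.0]]
```

View pics/w11.png

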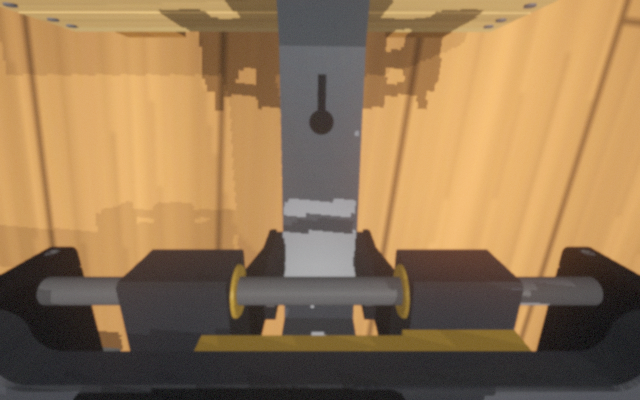

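View pics/s11c.png

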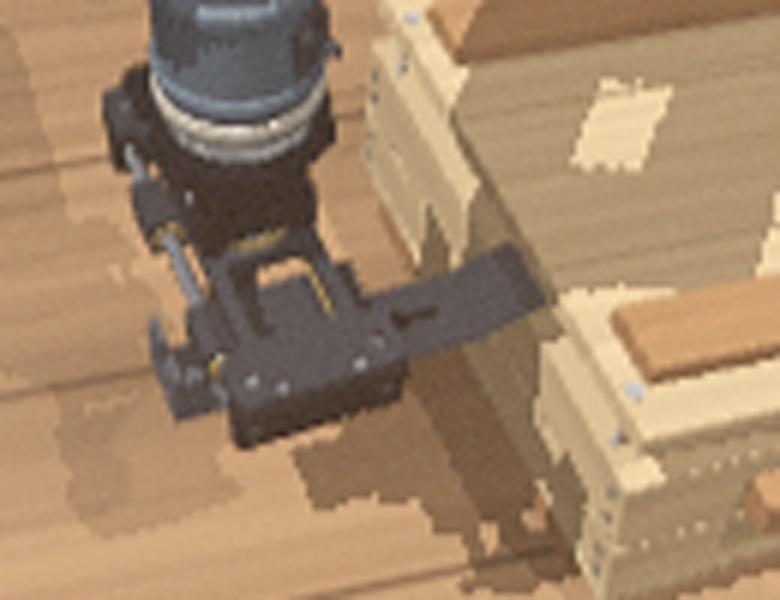

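Request:
play_rows(
  series=[
    [0.3, 0.15, 0, 0, 0, 0, 0],
    [0.3, 0.25, 0, 0, 0, 0, 0],
    [0.3, 0.25, 0, 0, 0, 0, 0],
    [0.3, 0.15, 0, 0, 0, 0, 0],
    [0.3, 0, 0, 0, 0, 0, 0],
    [0.3, 0, 0, 0, 0, 0, 0],
  ],
)

```text
time: 9.55
position: [0.6422, -0.0533, 0.1224]
tool_rot: [-0.513, 0.487, -0.46, 0.537]
ft_force: [-0.3, 0.4, -2.1]
grip_width: 0.0382
```

```bash
python3 - <<'E'
from ang import *
p,R,o=cur(); print(p,o['time'],o['grip_width'],o['ft_force'],R.as_matrix().round(3).tolist())
im=snap('scene','s12.png'); cv2.imwrite('pics/s12c.png',cv2.resize(im[150:300,250:480,::-1],None,fx=3.4,fy=3.4,interpolation=cv2.INTER_CUBIC))
for n,px in(('foam',(373,132)),('foam',(384,173)),('foam',(446,155)),('hammer',(371,230)),('hammer',(376,200)),('base',(330,345))):
    print(n,onz('top',px,.045 if n=='foam' else .02))
E
```

```text
[ 0.6421707  -0.05329025  0.12242026] 9.55 0.03819779748869467 [-0.34431216  0.40565303 -2.05686749] [[0.103, -0.006, 0.995], [-0.993, 0.051, 0.104], [-0.051, -0.999, -0.0]]
foam [ 0.66322968 -0.14261052  0.045     ]
foam [ 0.53159318 -0.17373662  0.045     ]
foam [ 0.5888408  -0.36852346  0.045     ]
hammer [ 0.35756607 -0.13276168  0.02      ]
hammer [ 0.45107256 -0.15033662  0.02      ]
base [ 0.01776561 -0.00436773  0.02      ]
```

View pics/s12c.png

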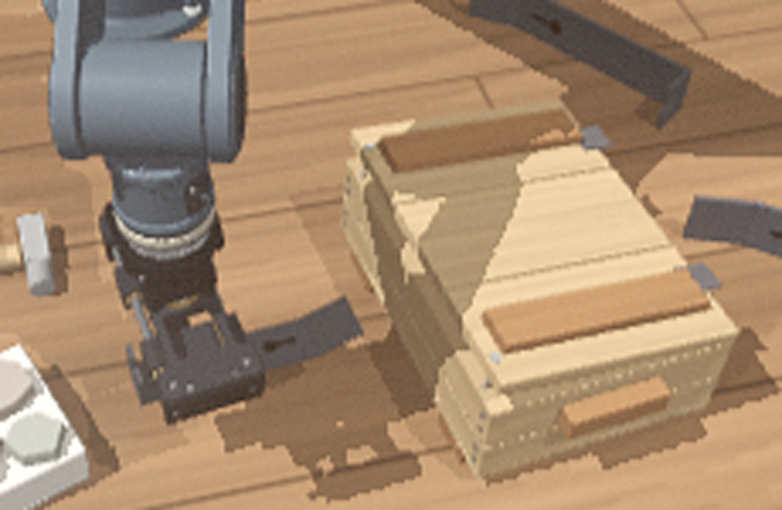

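Request:
play_rows(
  series=[
    [0.3, 0, -0.05, -0.25, 0, 0, 0],
    [0.3, 0, 0, -0.35, 0, 0, 0],
    [0.3, 0, 0, -0.3, 0, 0, -0.016],
    [0.3, 0, 0, -0.1, 0, 0, 0],
    [0.3, 0, 0, 0, 0, 0, 0],
    [0.3, 0, 0, 0, 0, 0, 0],
  ],
)

```text
time: 10.1
position: [0.5434, -0.0622, 0.1282]
tool_rot: [-0.526, 0.472, -0.473, 0.526]
ft_force: [1.5, 0.3, -2.1]
grip_width: 0.0384
```

```bash
python3 - <<'E'
from ang import *
p,R,o=cur(); print(p,o['time'],o['grip_width'],o['ft_force'],R.as_matrix().round(3).tolist())
snap('wrist','w13.png'); np.save('w13.npy',eyes.camera_params('wrist'),allow_pickle=True)
im=snap('scene','s13.png'); cv2.imwrite('pics/s13c.png',cv2.resize(im[150:300,250:480,::-1],None,fx=3.4,fy=3.4,interpolation=cv2.INTER_CUBIC))
shank('w13',range(55,225,5),240,400)
E
```

```text
[ 0.54339966 -0.06216526  0.12815206] 10.1 0.03837519871519951 [ 1.47396966  0.25664102 -2.07845184] [[0.107, 0.002, 0.994], [-0.994, 0.0, 0.107], [-0.0, -1.0, 0.002]]
w13 z slope -0.007738859826650463 angle -0.4411782668887019 x slope 0.0949809286458255
0.14 z 0.1051 x 0.525
0.1 z 0.1048 x 0.5288
0.05 z 0.1044 x 0.5335
[[0.5346, 0.0391, 0.1053], [0.5354, 0.0303, 0.1055], [0.5362, 0.0211, 0.1031], [0.5372, 0.0115, 0.1026], [0.5381, 0.0014, 0.1028], [0.5392, -0.0089, 0.103], [0.5402, -0.0197, 0.1032], [0.5411, -0.0304, 0.1048], [0.5423, -0.042, 0.1047]]
```

View pics/s13c.png

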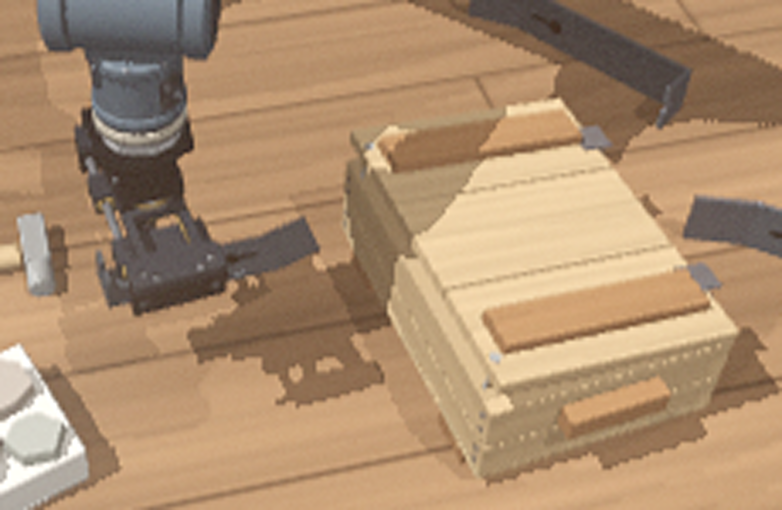

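View pics/w13.png

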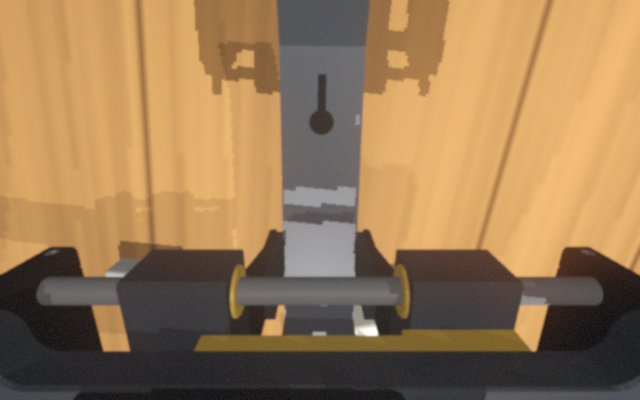

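Request:
play_rows(
  series=[
    [0.3, 0, 0.2, 0, 0, 0, 0],
    [0.3, 0, 0.3, 0, 0, 0, 0],
    [0.3, 0, 0.25, 0, 0, 0, 0],
    [0.3, 0, 0.1, 0, 0, 0, 0],
    [0.3, 0, 0.07, 0, 0, 0, 0],
    [0.3, 0, 0.03, 0, 0, 0, 0],
    [0.3, 0, 0, 0, 0, 0, 0],
    [0.3, 0, 0, 0, 0, 0, 0],
  ],
)

```text
time: 10.87
position: [0.5439, -0.0632, 0.0335]
tool_rot: [-0.526, 0.472, -0.473, 0.526]
ft_force: [0.3, -0.1, -1.8]
grip_width: 0.0382
```

```bash
python3 - <<'E'
from ang import *
p,R,o=cur(); print(p,o['time'],o['grip_width'],o['ft_force'],o['moment'],R.as_matrix().round(3).tolist())
E
```

```text
[ 0.543909   -0.06324215  0.03348747] 10.8667 0.03823428115488527 [ 0.31620755 -0.07283316 -1.77255857] [-0.16915518  0.02442998  0.00650709] [[0.106, 0.002, 0.994], [-0.994, -0.001, 0.106], [0.001, -1.0, 0.002]]
```

Slow approach with settling.

Request:
play_rows(
  series=[
    [0.3, 0, 0.03, 0, 0, 0, 0],
    [0.3, 0, 0.02, 0, 0, 0, 0],
    [0.3, 0, 0, 0, 0, 0, 0],
    [0.3, 0, 0, 0, 0, 0, 0],
  ],
)

```text
time: 11.2
position: [0.543, -0.063, 0.028]
tool_rot: [-0.526, 0.473, -0.473, 0.526]
ft_force: [0.4, 0.8, -2.9]
grip_width: 0.0384
```

Request:
play_rows(
  series=[
    [0.3, 0, 0.01, 0, 0, 0, 0],
    [0.3, 0, 0, 0, 0, 0, 0],
    [0.3, 0, 0, 0, 0, 0, 0],
  ],
)

```text
time: 11.45
position: [0.5429, -0.063, 0.0267]
tool_rot: [-0.526, 0.473, -0.473, 0.526]
ft_force: [-0.1, -0.4, -3.0]
grip_width: 0.0382
```

Request:
play_rows(
  series=[
    [0.3, 0, 0.01, 0, 0, 0, 0],
    [0.3, 0, 0, 0, 0, 0, 0],
    [0.3, 0, 0, 0, 0, 0, 0],
  ],
)

```text
time: 11.7
position: [0.5428, -0.063, 0.0255]
tool_rot: [0.526, -0.473, 0.473, -0.526]
ft_force: [-0.5, 0.5, -2.6]
grip_width: 0.0382
```

```bash
python3 - <<'E'
from ang import *
p,R,o=cur(); print(p,o['time'],o['ft_force'],o['moment'])
im=snap('scene','s14.png'); cv2.imwrite('pics/s14c.png',cv2.resize(im[180:270,250:370,::-1],None,fx=6,fy=6,interpolation=cv2.INTER_CUBIC))
E
```

```text
[ 0.54280189 -0.06300222  0.02553506] 11.7 [-0.54121026  0.46624804 -2.5894858 ] [-0.24385684  0.01248179  0.01255284]
```

View pics/s14c.png

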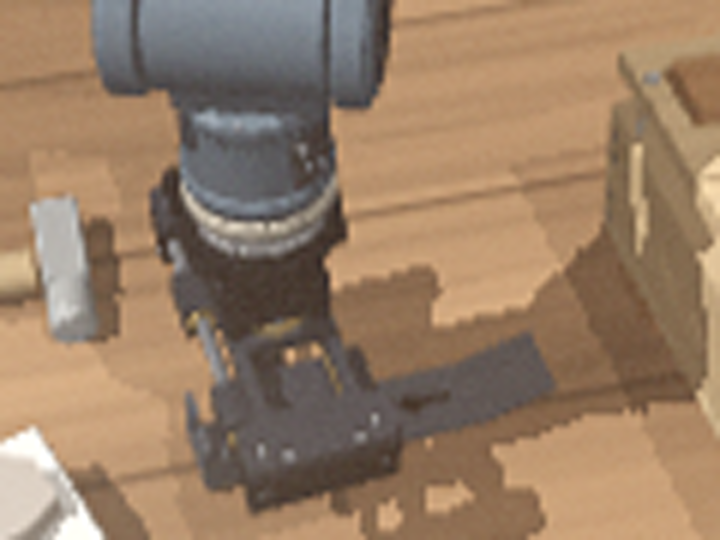

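Request:
play_rows(
  series=[
    [0.3, 0, 0.01, 0, 0, 0, 0],
    [0.3, 0, 0, 0, 0, 0, 0],
    [0.3, 0, 0, 0, 0, 0, 0],
  ],
)

```text
time: 12.0
position: [0.5429, -0.063, 0.0254]
tool_rot: [-0.526, 0.473, -0.473, 0.526]
ft_force: [-1.7, 0.6, 6.3]
grip_width: 0.0384
```

Request:
play_rows(
  series=[
    [0.3, 0, 0, 0, 0, 0, 0],
    [0.3, 0, 0, 0, 0, 0, 0],
    [0.3, 0, 0, 0, 0, 0, 0],
  ],
  grip_force=3,
)

```text
time: 12.25
position: [0.5431, -0.063, 0.0254]
tool_rot: [-0.526, 0.473, -0.473, 0.526]
ft_force: [-1.9, 1.0, 6.5]
grip_width: 0.0404
```

```bash
python3 - <<'E'
from ang import *
p,R,o=cur(); print(p,o['time'],o['ft_force'],o['moment'],o['grip_width'])
E
```

```text
[ 0.54314108 -0.06298436  0.02541358] 12.25 [-1.90120313  0.9505352   6.46216289] [-0.03033928  0.21124271 -0.0955233 ] 0.0403851261258383
```

Request:
play_rows(
  series=[
    [0.475, 0, 0, 0, 0, 0, 0],
    [0.48, 0, 0, 0, 0, 0, 0],
    [0.5, 0, 0, 0, 0, 0, 0],
    [0.55, 0, 0, 0, 0, 0, 0],
    [0.65, 0, 0, 0, 0, 0, 0],
    [0.65, 0, 0, 0, 0, 0, 0],
  ],
)

```text
time: 12.75
position: [0.5458, -0.0637, 0.0256]
tool_rot: [-0.525, 0.471, -0.475, 0.527]
ft_force: [3.9, 1.0, 4.8]
grip_width: 0.0531
```

```bash
python3 - <<'E'
from ang import *
p,R,o=cur(); print(p,o['time'],o['ft_force'],o['grip_width'])
snap('wrist','w15.png');np.save('w15.npy',eyes.camera_params('wrist'),allow_pickle=True)
shank('w15',range(55,225,5),240,400)
E
```

```text
[ 0.54575617 -0.06374584  0.02558873] 12.75 [3.92800132 1.02450818 4.7688258 ] 0.053073340746006635
w15 z slope -0.015791597322178427 angle -0.9001938417531327 x slope 0.09828309040844482
0.14 z 0.0042 x 0.5227
0.1 z 0.0035 x 0.5267
0.05 z 0.0027 x 0.5316
[[0.5328, 0.0375, 0.0029], [0.5337, 0.0288, 0.0025], [0.5346, 0.0196, 0.0021], [0.5356, 0.0101, 0.0021], [0.5365, 0.0002, 0.0021], [0.5375, -0.0101, 0.0018], [0.5386, -0.0216, -0.0012], [0.5395, -0.031, 0.0047], [0.5408, -0.0437, 0.0013]]
```

View pics/w15.png

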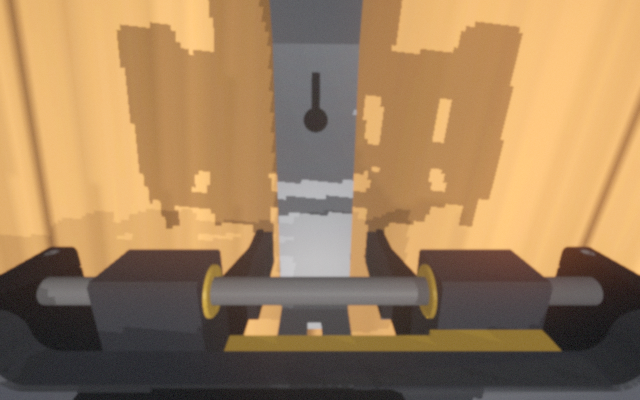

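Request:
play_rows(
  series=[
    [0.95, 0, 0, 0, 0, 0, 0],
    [0.95, 0, 0, 0, 0, 0, 0],
    [0.95, 0, -0.02, 0, 0, 0, 0],
    [0.95, 0, -0.1, 0, 0, 0, 0],
    [0.95, 0, -0.3, 0, 0, 0, 0],
    [0.95, 0, -0.35, 0, 0, 0, 0],
    [0.95, 0, -0.35, 0, 0, 0, 0],
    [0.95, 0, -0.35, 0, 0, 0, 0],
    [0.95, 0, -0.35, 0, 0, 0, 0],
    [0.95, 0, 0, 0, 0, 0, 0],
    [0.95, 0, 0, 0, 0, 0, 0],
  ],
)

```text
time: 13.72
position: [0.5431, -0.0632, 0.2089]
tool_rot: [-0.525, 0.471, -0.474, 0.526]
ft_force: [-0.1, -0.2, -0.3]
grip_width: 0.0827
```

```bash
python3 - <<'E'
from ang import *
p,R,o=cur(); print(p,o['time'],o['ft_force'],o['grip_width'])
snap('wrist','w16.png');snap('top','t16.png')
im=snap('scene','s16.png'); cv2.imwrite('pics/s16c.png',cv2.resize(im[150:300,250:480,::-1],None,fx=3.4,fy=3.4,interpolation=cv2.INTER_CUBIC))
E
```

```text
[ 0.54314463 -0.06320079  0.20892211] 13.7167 [-0.10964615 -0.22855248 -0.33463612] 0.08267144324990906
```

View pics/s16c.png

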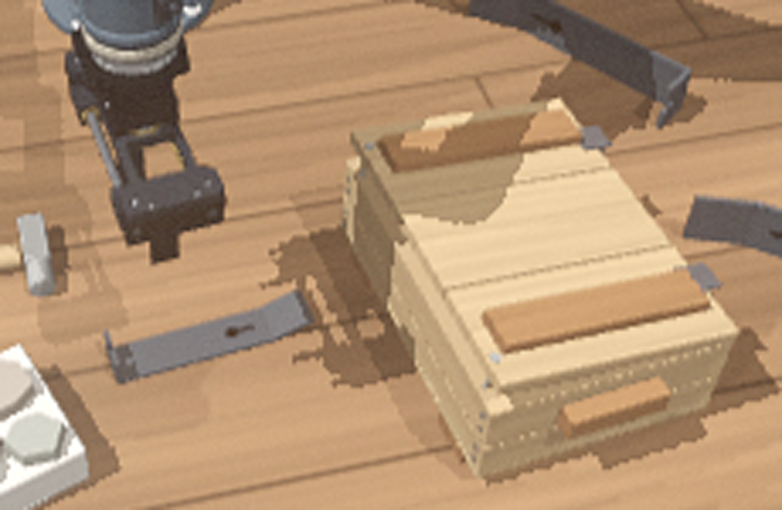

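View pics/w16.png

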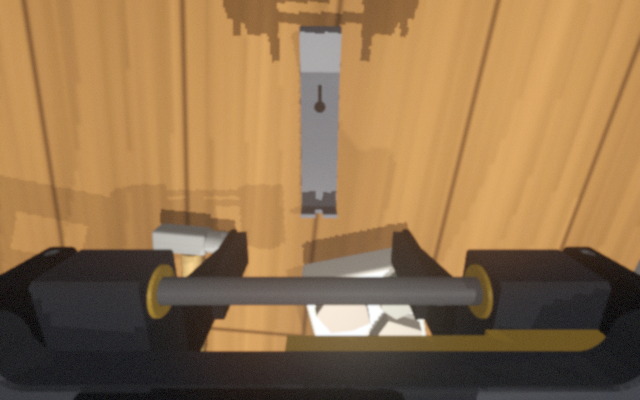

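View pics/t16.png

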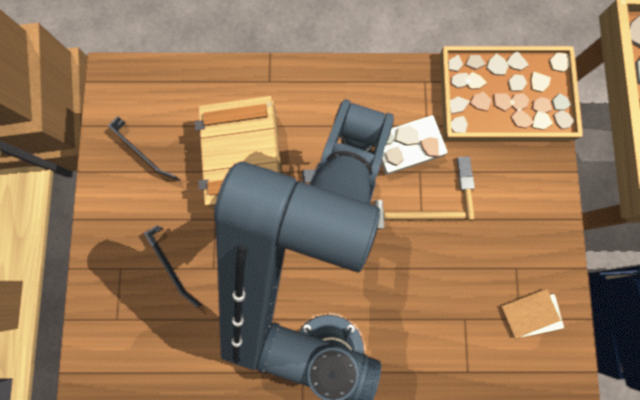

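```bash
python3 - <<'E'
from h import *
a=cv2.imread('pics/scene0.png')[225:300,360:440];b=cv2.imread('pics/s16.png')[225:300,360:440]
cv2.imwrite('pics/cmp.png',cv2.resize(np.hstack([a,b]),None,fx=5,fy=5,interpolation=cv2.INTER_NEAREST))
A=np.array([.7421,.1669]);
print(proj('scene',[[*A,z] for z in(.110,.115,.127,.130,.137,.149)]).round(1).tolist())
E
```

```text
[[393.3, 271.2], [393.6, 270.1], [394.2, 267.5], [394.3, 266.8], [394.7, 265.2], [395.3, 262.5]]
```

View pics/cmp.png

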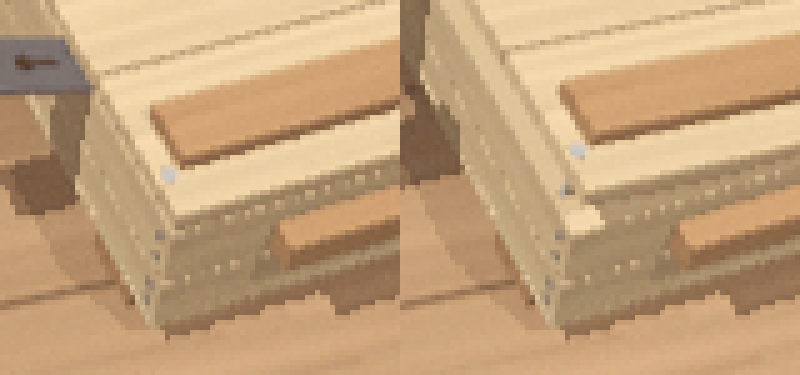

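```bash
python3 - <<'E'
from h import *
print(ticket.hand_in())
E
```

```text
the job is handed in; nothing more can be done
None
```

The lid's front edge now stands about 27 mm off the crate wall, and the bar lies flat on the bench, clear of the crate. I handed the job in at about 13.9 s.

- **Prising:** I pressed the shank down about 62 mm with the closed fingertips, near 115 mm from the bend, at about 10 N.
- **Drawing out:** I gripped the bar across its width, eased it back and drew it out. The measured force stayed near the bar's own weight.
- **Laying down:** I lowered the bar shank-down until there was contact, then let go at low grip force. The contact was probably the fingertips, with the bar at most about 1 mm above the bench.

**Last checks**
- **Lid:** a front nail moved up about 5 px in the scene camera, which is about 22 mm on top of the starting 5 mm. The lid held this after the bar came out.
- **Bar:** it fits as level to within about 1° at bench height. I estimate its tip is about 5 cm from the crate wall; I did not measure that gap after letting go.
- **Bystanders:** the hammer and foam block look unmoved in the pictures. I did not locate the brush separately.
- **Arm:** the gripper is open, about 0.2 m above the bench, and touching nothing.

**Disagreements:** the width-based slope fits gave the pressed shank as -9° to -15°; I used -11°, from the finger contact heights. The grip read 38 mm on the 40 mm bar at 60 N and 40.4 mm at 3 N.

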